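# Tray into its bay, then draw the plate out to the pointer and hold it

## Task

Slide the loaded jar tray along the bench fully home into the bay of the white stand, keeping the jars upright in it. Then slide the grey aluminium plate on top of the stand straight out over the bay's mouth until its outer end is level with the tip of the pointer post, keeping it on the stand; past its balance point it would tip, so finish while still holding it there by its handle, flat on the stand and still. Leave the pointer, beaker, flask and dish alone.

Things in the scene. Friction and masses are not known exactly. Their poses are not given: they have to be found in the camera images.
- stand: White painted steel stand fixed to the bench, top face flat and open (no guides) at z = 100 mm. Origin on the bench, axes: its -y is outward (the open bay mouth looks that way), z up. It spans x -82..82, y -120..160 mm. Bay: open at y = -120, 132 mm wide (x -66..66), 88 mm high, the bench is its floor, stop face at y = +62. Two short steel flares, 50 mm high, lead in from about y = -150 mm.
- bay_mouth (a point): Middle of the bay's mouth, at bench level, 120 mm outward of the stand's origin.
- tray: Loose grey plastic tray on the bench in front of the bay, 120 (x) by 180 (y) by 32 mm high, 2 by 3 cells with four amber jars standing in it. Origin under the middle of the 120 by 180 box. Its +y end goes into the bay first. Handle at its -y end. Home: touching the stop face, origin at y = -28 mm in the stand's frame, outer wall about flush with the bay's mouth, only the handle outside. Loaded mass about 0.6 kg.
- tray_handle (a point): Grip point of the tray's upright handle tab, 145 mm from the tray's origin along its -y, 36 mm above the bench. The tab is 12 mm thick (x), 44 mm long (y), its top 54 mm above the bench; a 12 mm wide neck, its top 18 mm above the bench, joins it to the tray.
- plate: Loose flat grey anodised aluminium plate lying on the stand's top, 130 (x) by 300 (y) by 6 mm, about 0.6 kg (varies). Origin: centre of its underside. Its -y end is the outer one, already a little over the bay's mouth. Balance point about 145 to 155 mm from the outer end.
- plate_end (a point): Middle of the plate's outer (-y) end face, 150 mm from its origin.
- plate_handle (a point): Grip point of the plate's upright black handle tab, 115 mm from its origin along +y, 32 mm above its underside. The tab is 12 mm thick (x), 44 mm long (y), its top 51 mm above the underside.
- pointer: Steel rod on a round foot (44 mm across) fixed to the bench beside the plate's path, on the stand's +x side, 160 mm high. Origin: middle of the foot on the bench; axes parallel to the stand's. Its tip shows where the plate's outer end must come, measured along the stand's y: 175 to 210 mm out from the bay's mouth.
- pointer_tip (a point): Tip of the small horizontal cone on the pointer post, 30 mm from the rod's axis towards the plate, 104 mm above the bench, about 20 mm clear of the plate's side.
- jar0: Closed amber jar, 44 mm across and 52 mm high, standing loose in a tray cell. Origin: centre of its underside.
- jar1: Closed amber jar, 44 mm across and 52 mm high, standing loose in a tray cell. Origin: centre of its underside.
- jar2: Closed amber jar, 44 mm across and 52 mm high, standing loose in a tray cell. Origin: centre of its underside.
- jar3: Closed amber jar, 44 mm across and 52 mm high, standing loose in a tray cell. Origin: centre of its underside.
- beaker: Glass beaker, 68 mm across, 85 mm high, bystander on the far side of the stand. Origin under its centre.
- flask: Conical glass flask, 80 mm across, 90 mm high, bystander. Origin under its centre.
- dish: White ceramic dish, 70 mm across, 35 mm high, bystander on the robot's side. Origin under its centre.
Things that resemble listed ones, but are neither listed nor needed, are in the scene too. What is shaped like the jar2 but red is not meant. Leave any turquoise look-alike of the jar3 alone.

How it is judged:
On the way, in this order (a step that is already met when the one before it is completed fails the run):
1. the loaded tray is fully home in the bay (y of tray in the frame of stand above -0.037 m and z of tray in the frame of stand below 0.01 m and angle between tray's own z axis and vertical below 0.08 rad), for 0.2 s.
2. the plate's outer end is level with the pointer, held flat on the stand (y of plate_end in the frame of pointer between -0.008 and 0.008 m and angle between the y axis of plate and the y axis of stand, either way round below 0.12 rad and x of plate in the frame of stand between -0.02 and 0.02 m and angle between plate's own z axis and vertical below 0.06 rad and z of plate in the frame of stand below 0.108 m and contact force between plate and stand above 0.3 N and contact force between the fingers and plate above 1 N and contact force between plate and pointer below 0.3 N and linear speed of plate below 0.02 m/s), for 0.2 s.
At the end, for the whole second after the job is handed in: The tray is within 9 mm of its stop on the bench, jars upright in it; the plate's outer end is within 8 mm of the pointer tip along the stand's y, the plate within 0.12 rad and 20 mm of straight, flat (0.06 rad) and resting on the stand, still, touched by the fingers and not by the pointer (all of step 1 and all of step 2 and angle between each of jar0, jar1, jar2, jar3's own z axis and vertical below 0.25 rad and horizontal distance between each of jar0, jar1, jar2, jar3 and tray below 0.085 m); the arm keeps its last pose, push and grip.
It fails at once if the plate is lifted more than 20 mm off the stand, tips or falls (z of plate in the frame of stand above 0.12 m or angle between plate's own z axis and vertical above 0.3 rad or height (world z) of plate below 0.06 m).
It fails at once if the tray is lifted more than 25 mm off the bench (height (world z) of tray above 0.025 m).
It fails at once if a jar falls over (angle between any of jar0, jar1, jar2, jar3's own z axis and vertical above 0.6 rad).
It fails at once if a bystander is pushed more than 30 mm or knocked over (distance of any of beaker, flask, dish from where it was at the start of the episode above 0.03 m or angle between any of beaker, flask, dish's own z axis and vertical above 0.4 rad).
It fails at once if the pointer is struck hard (contact force between any of the arm, the fingers, plate, tray and pointer above 15 N).
It also fails if it takes over 58 s, if anything falls off the work surface, if the arm or the gripper's body presses on something with over 40 N, if the wrist force passes 120 N, or if a joint passes its speed limit or range.

## Robot

A 7-joint arm with a two-finger parallel gripper is mounted at the origin on the work surface. World frame = base frame: x ahead of the robot, y to its left, z up, the work surface at z = 0. Lengths are in m, angles in rad, forces in N, time in s.
With the tool pointing down it reaches from about 0.425 to 0.825 m from the base axis. Payload 3.6 kg.
Tool frame: the origin (TCP) lies where the fingers leave the gripper's body, on its centre line; the fingertips stand 73 mm ahead of it and the grasp point (between the pads) lies 54 mm ahead of it; z points along the fingers, y is the line along which they close (so a half turn about z gives the same grasp; the last joint's range is limited). The gripper opens to 85 mm and grips with 20 to 120 N. Pads are 22 mm wide; open, the fingers measure 114 mm over their backs; the gripper's body (76 mm by 85 mm) begins 54 mm behind the grasp point. The pads swing forward as they close: fully open they stand 13 mm farther back than shut.
Start: joints at [1.284, 0.615, -0.013, 1.423, 0.008, 1.103, -0.04], TCP at [0.168, -0.628, 0.304] pointing down, gripper open.
Joint ranges: [-3.12, 3.12], [-0.3, 2.06], [-1.34, 1.32], [0.26, 2.42], [-1.36, 4.5], [0.01, 1.98], [-2.84, 2.84]. Speed limits (rad/s): [2.79, 2.79, 3.14, 3.14, 3.14, 3.14, 3.14].

## Interface

Orientations are given as a unit quaternion [x, y, z, w].
In Python, from station import arm, snapshot, camera_info, ticket gives the robot as it stands. Calls block until the motion is done:
- arm.movep(position, orientation): joint-space move of the TCP to a pose.
- arm.line_to(position, velocity=0.15, ori=None): straight line of the TCP; ori=None keeps the orientation; velocity is the mean speed in m/s.
- arm.move_j(angles): joint-space move.
- arm.move_gripper(opening, effort=None): opening from 0.0 (shut) to 1.0 (fully open); effort is the grip in N (None keeps the last); returns when the fingers have stopped.
- arm.pause(seconds).
- arm.ik(position, orientation): joint angles nearest the present ones, or None.
- snapshot(name): name is "side" or "top"; returns the picture (420x560x3 uint8, blue, green, red); there is no depth.
- camera_info(name): a dict with "fx", "fy", "cx", "cy" (pixels), "R" (3x3) and "t" (3): a world point X has camera coordinates R X + t. Camera axes: x right, y down, z forward; pixel columns grow to the right and rows downward; lengths in m; the calibration is good to about 2 mm. A picture is of the moment at which its call begins. camera_info takes no time and is no camera call.
A pose or a line that the arm cannot do raises arm.MotionError and nothing moves.
- ticket.finish_job(): hands the job in; it is judged then, once.
Readings, each from a call of its own:
- arm.read_time(): time.
- arm.read_joint_positions(): joint angles.
- arm.read_dq(): joint speeds.
- arm.read_effort(): joint torques, N m.
- arm.read_tool_pos(): TCP position.
- arm.read_eef_rot(): TCP orientation.
- arm.read_ft_force(): force on the tool from outside, world axes, zero at the start.
- arm.read_wrist_torque(): the same for the moment, N m.
- arm.read_opening(): opening from 0.0 (shut) to 1.0 (fully open).
- arm.read_finger_force(): force on a finger pad.
Only numpy, scipy, OpenCV 4.12 (cv2) and the standard library are available. Lean on these libraries where they do the work, as an engineer would, in place of code of your own. Each camera call takes 0.05 s, during which the arm holds its last target. There are 200 camera calls.

## Working session

There is one attempt and no reset: what is moved stays moved. The work goes in short steps, each a Python script; the robot and the scene stay as the last script left them, time stands still between calls to the robot, and variables do not carry over. Pictures are saved under pics/ and viewed, at most 11 in all, crops included, and the job is handed in when it is done.

```bash
mkdir -p pics
python3 - <<'E'
from station import arm,snapshot,camera_info
import cv2
for n in("top","side"):
    cv2.imwrite(f"pics/{n}0.png",cv2.resize(snapshot(n),None,fx=1.42,fy=1.42,interpolation=cv2.INTER_CUBIC)); c=camera_info(n); print(n,c)
print(arm.read_eef_rot(),arm.read_time())
E
```

```text
top {'fx': 481.97104051039764, 'fy': 481.97104051039764, 'cx': 269.74679895631806, 'cy': 212.39991084824234, 'R': array([[-0.02379074, -0.99967069, -0.00961846],
       [-0.98889281,  0.02494402, -0.14652238],
       [ 0.14671405,  0.00602575, -0.98916059]]), 't': array([0.07416887, 0.58745769, 0.94644998])}
side {'fx': 440.78166488705705, 'fy': 440.78166488705705, 'cx': 280.77315790387564, 'cy': 216.79879419587445, 'R': array([[-0.98484947, -0.17326435, -0.0071403 ],
       [-0.11429059,  0.67950341, -0.72471565],
       [ 0.13041924, -0.71291976, -0.68901106]]), 't': array([0.56578251, 0.13071349, 0.87908765])}
[ 9.91505307e-01  1.30060830e-01 -1.79333217e-04 -1.17247172e-03] 0.1
```

View pics/top0.png

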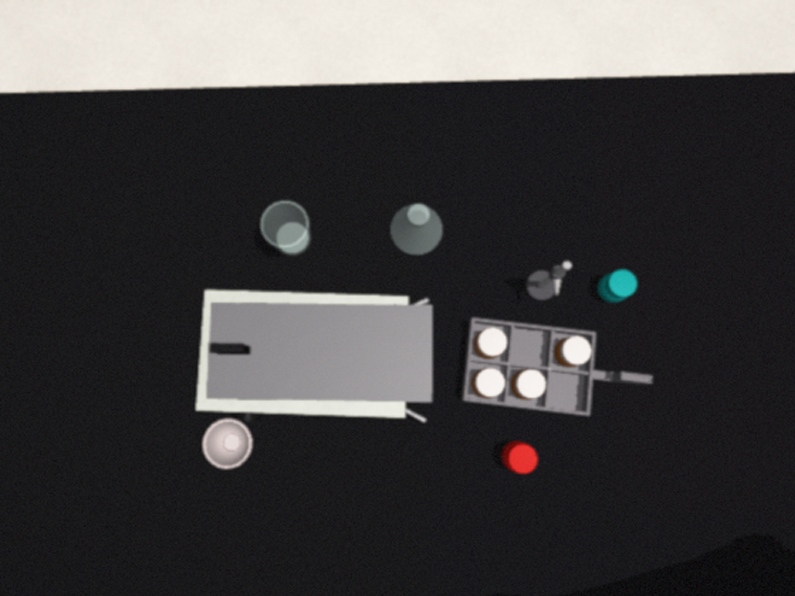

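View pics/side0.png

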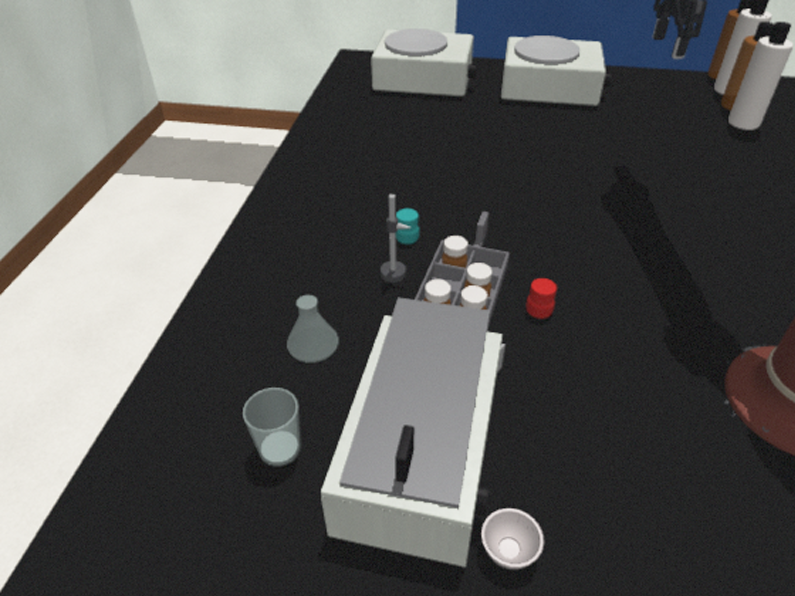

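The top view shows the stand at left (front edge at about col 406), the tray with four jars and its tab at (637,378), and the pointer foot at (542,285) with its tip near (557,292). The plate tab is at (230,349). In the side view the pointer tip is near (410,227).

```bash
cat > h.py <<'E'
from station import arm,snapshot,camera_info,ticket
import numpy as np,cv2
def bp(n,px,z,s=1.42):
    c=camera_info(n);u,v=(np.array(px)+.5)/s-.5
    R,t=c["R"],c["t"];o=-R.T@t;d=R.T@np.array([(u-c["cx"])/c["fx"],(v-c["cy"])/c["fy"],1])
    return (o+d*(z-o[2])/d[2])[:2]
E
python3 - <<'E'
from h import *
np.set_printoptions(precision=4,suppress=True)
def show(l,n,ps,z):
    P=np.array([bp(n,p,z) for p in ps]);print(l,P.tolist() if 0 else P.round(4).tolist(),'mean',P.mean(0), 'sides',np.linalg.norm(P-np.roll(P,-1,0),axis=1), 'ang',np.arctan2(*(P-np.roll(P,-1,0))[:,::1].T) )
show('stand','top',[(205,290),(408,297),(405,417),(196,410)],.1)
show('standS','side',[(388,318),(502,334),(467,553),(327,493)],.1)
show('plate','top',[(209,303),(433,305),(432,403),(207,398)],.106)
show('plateS','side',[(398,299),(489,318),(461,501),(343,485)],.106)
show('phandle','top',[(211,348),(250,350)],.151)
show('phandleS','side',[(408,427),(404,478)],.151)
show('tray','top',[(471,319),(596,332),(590,415),(464,401)],.032)
show('thandle','top',[(621,376),(652,379)],.054)
show('foot','top',[(542,285)],.004);show('footS','side',[(393,271)],.004)
show('tip','top',[(557,292)],.104);show('tipS','side',[(410,227)],.104)
show('rod','top',[(567,265)],.16);show('rodS','side',[(392,196)],.16)
a=snapshot('top');b=snapshot('side')
f=lambda im,x,y,w,h,k:cv2.resize(im[y:y+h,x:x+w],None,fx=k,fy=k,interpolation=cv2.INTER_CUBIC)
A=f(a,320,170,150,130,4); B=f(b,220,120,150,130,4)
C=f(a,130,190,200,110,4)
cv2.imwrite('pics/c1.png',cv2.copyMakeBorder(A,0,0,0,0,0)); cv2.imwrite('pics/c2.png',C)
cv2.imwrite('pics/c3.png',f(b,220,120,130,100,6))
E
```

```text
stand [[0.6033, 0.3032], [0.5865, 0.0255], [0.4252, 0.0342], [0.441, 0.3129]] mean [0.514 0.169] sides [0.2782 0.1616 0.2792 0.1625] ang [ 0.0602  1.6246 -3.085  -1.5111]
standS [[0.5833, 0.0326], [0.4268, 0.0373], [0.4442, 0.3466], [0.598, 0.3062]] mean [0.5131 0.1807] sides [0.1565 0.3099 0.1591 0.274 ] ang [ 1.6008 -3.0856 -1.3137  0.0538]
plate [[0.5842, 0.2959], [0.5738, -0.0078], [0.4428, -0.002], [0.4565, 0.2968]] mean [0.5143 0.1457] sides [0.3039 0.1312 0.2991 0.1277] ang [ 0.0342  1.6153 -3.0958 -1.5635]
plateS [[0.5753, -0.0014], [0.4463, 0.0157], [0.4559, 0.2947], [0.5822, 0.2973]] mean [0.5149 0.1516] sides [0.1301 0.2792 0.1263 0.2988] ang [ 1.7021 -3.1073 -1.5918  0.0232]
phandle [[0.5191, 0.2807], [0.5153, 0.2307]] mean [0.5172 0.2557] sides [0.0501 0.0501] ang [ 0.0756 -3.066 ]
phandleS [[0.5207, 0.2435], [0.5146, 0.3049]] mean [0.5176 0.2742] sides [0.0617 0.0617] ang [ 3.0427 -0.0989]
tray [[0.5623, -0.0674], [0.5388, -0.2475], [0.4204, -0.2308], [0.4444, -0.0523]] mean [ 0.4915 -0.1495] sides [0.1817 0.1196 0.1801 0.1188] ang [ 0.1297  1.7113 -3.0079 -1.4439]
thandle [[0.4739, -0.2715], [0.4687, -0.3145]] mean [ 0.4713 -0.293 ] sides [0.0433 0.0433] ang [ 0.1209 -3.0207]
foot [[0.6146, -0.1798]] mean [ 0.6146 -0.1798] sides [0.] ang [0.]
footS [[0.6163, -0.1789]] mean [ 0.6163 -0.1789] sides [0.] ang [0.]
tip [[0.5877, -0.1766]] mean [ 0.5877 -0.1766] sides [0.] ang [0.]
tipS [[0.5864, -0.1751]] mean [ 0.5864 -0.1751] sides [0.] ang [0.]
rod [[0.6136, -0.1775]] mean [ 0.6136 -0.1775] sides [0.] ang [0.]
rodS [[0.615, -0.1748]] mean [ 0.615  -0.1748] sides [0.] ang [0.]
```

View pics/c1.png

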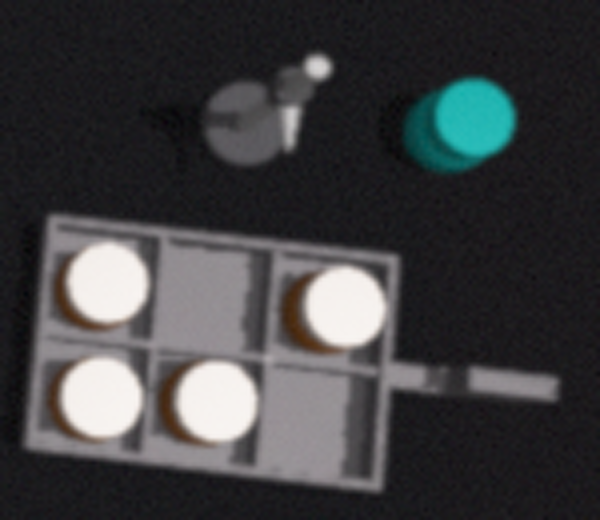

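View pics/c2.png

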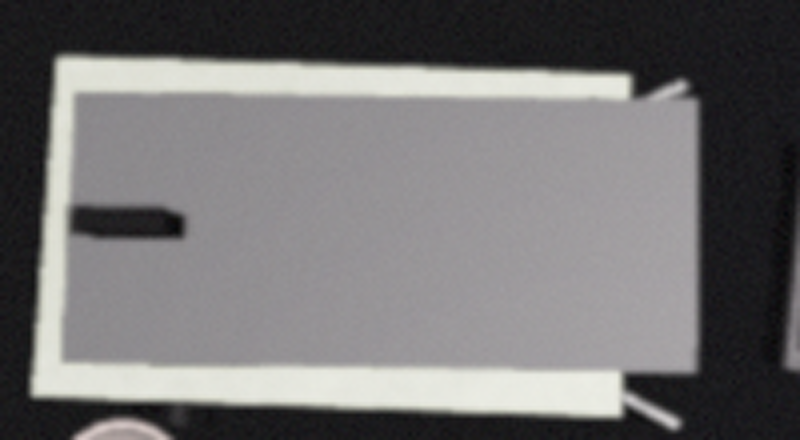

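View pics/c3.png

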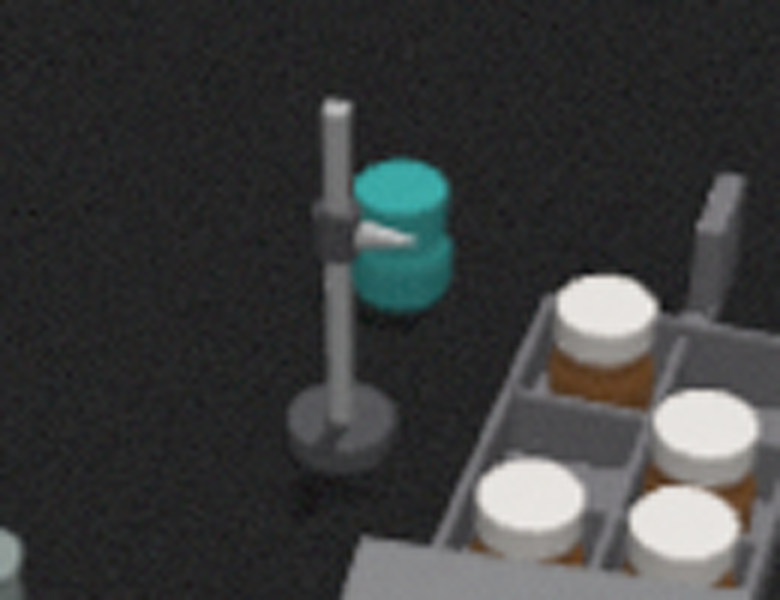

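The crops show the pointer tip at full-frame (392.5,207.8), its foot at (381.5,200.8), and the stand corners at about (144,204), (288,208), (285.5,294) and (138,289). All four jars are upright. The plate overhang would block an upright gripper at the tray's home position, so I'll grip the tray tab with the tool tilted 30°.

```bash
cat >> h.py <<'E'
from scipy.spatial.transform import Rotation as Ro
f4=lambda p,o:np.array(p)/4+np.array(o)-.375
_c=np.array([bp('top',f4(p,(130,190)),.1,1) for p in[(56,55),(632,73),(622,417),(31,396)]])
_d=(_c[0]-_c[1])+(_c[3]-_c[2]); _e=(_c[0]-_c[3])+(_c[1]-_c[2])
YAW=(np.arctan2(-_d[0],_d[1])*2+np.arctan2(_e[1],_e[0]))/3   # stand yaw
Rz=lambda a:np.array([[np.cos(a),-np.sin(a)],[np.sin(a),np.cos(a)]])
O=_c.mean(0)-Rz(YAW)@[0,.02]
W=lambda x,y:O+Rz(YAW)@[x,y]
S=lambda p:Rz(YAW).T@(np.array(p)-O)
def tool(yaw,tilt,flip=1):
    y=np.array([flip,0,0.]);z=np.array([0,np.sin(tilt),-np.cos(tilt)])
    return Ro.from_euler('z',yaw)*Ro.from_matrix(np.c_[np.cross(y,z),y,z])
def tcp(xy,z,R,back=.054): return np.r_[xy,z]-R.apply([0,0,back])
E
python3 - <<'E'
from h import *
np.set_printoptions(precision=4,suppress=True)
print('stand',O,YAW,'corners S',[S(c).round(4) for c in _c] if 0 else _c if 0 else '')
tip=[bp('top',f4((290,151),(320,170)),.104,1),bp('side',np.array([416,241])/6+[220,120]-.42,.104,1)]
print('tip',tip,[S(t) for t in tip],'foot',S(bp('top',f4((246,123),(320,170)),.004,1)))
tr=np.array([bp('top',f4(p,(320,170)),.032,1) for p in[(50,215),(400,255),(382,491),(25,449)]])
d=(tr[0]-tr[1])+(tr[3]-tr[2]);ty=np.arctan2(-d[0],d[1]);tc=tr.mean(0)
print('tray',tc,ty,S(tc)); h=tc+Rz(ty)@[0,-.145]; print('thandle',h)
t=np.radians(30)
for fl in(1,-1):
    R=tool(ty,t,fl);R2=tool(YAW,t,fl);R3=tool(YAW,0,fl)
    for p,r in[(tcp(h,.036,R),R),(tcp(h,.16,R),R),(tcp(W(0,-.173),.036,R2),R2),(tcp(W(0,.1),.132,R3),R3),(tcp(W(0,-.06),.132,R3),R3)]:
        q=arm.ik(p,r.as_quat()); print(fl,None if q is None else np.array(q))
E
```

```text
stand [0.5136 0.1493] -0.057825733530539415 corners S 
tip [array([ 0.584 , -0.1765]), array([ 0.5856, -0.1751])] [array([ 0.0891, -0.3211]), array([ 0.0907, -0.3196])] foot [ 0.1202 -0.3218]
tray [ 0.4923 -0.1494] -0.1400550177403995 [-0.004  -0.2994]
thandle [ 0.472 -0.293]
1 [ 1.0175  0.9496 -0.4971  1.6756 -0.0688  0.8541  0.568 ]
1 [ 1.0387  0.7742 -0.5339  1.6194 -0.117   1.0682  0.5226]
1 [ 0.6558  0.8882 -0.5899  1.9801 -0.1518  0.4686  0.3148]
1 [-0.0957  0.7194 -0.6399  1.7624  0.5528  0.8472 -1.0518]
1 [ 0.1001  0.6119 -0.4785  1.9273  0.4219  0.7021 -0.6894]
-1 [ 0.5753  0.9124  0.2679  1.6915 -0.7389  1.0506 -1.9659]
-1 [ 0.5265  0.7427  0.3517  1.6379 -0.6679  1.2549 -2.0851]
-1 [ 0.2421  0.8097  0.0636  1.9934 -0.9364  0.7122 -2.0731]
-1 [ 0.1381  0.9262 -1.1516  1.7554  0.942   1.1262  1.7551]
-1 [ 0.4534  0.8559 -1.1513  1.9173  0.932   1.0334  1.9603]
```

Run:
```python
from h import *
np.set_printoptions(precision=3,suppress=True)
ty=-.137;tc=np.array([.4923,-.1494]);h=tc+Rz(ty)@[0,-.149]
R=tool(ty,np.radians(30));q=R.as_quat()
arm.move_gripper(.6,60)
arm.movep(tcp(h,.15,R),q)
arm.line_to(tcp(h,.037,R),velocity=.1)
print(arm.read_ft_force(),arm.read_time())
arm.move_gripper(0.,60)
print(arm.read_ft_force(),arm.read_opening(),arm.read_finger_force(),arm.read_tool_pos()-tcp(h,.037,R),arm.read_time())
cv2.imwrite('pics/g1.png',cv2.resize(np.vstack([snapshot('top')[150:300,100:500],snapshot('side')[100:300,100:500]]),None,fx=1.6,fy=1.6))
```

```text
[-0.076  0.869  0.035] 3.6
[ 0.307 -0.756  3.471] 0.13091236130724884 59.079639315605164 [ 0. -0.  0.] 4.0333
```

View pics/g1.png

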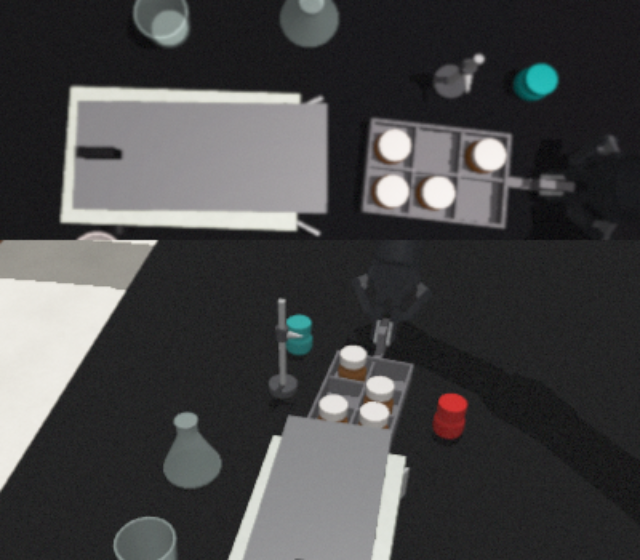

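The fingers hold the tray tab firmly and the tray hasn't shifted. Next I'll align it in front of the flares and check.

Run:
```python
from h import *
np.set_printoptions(precision=3,suppress=True)
R=tool(YAW,np.radians(30))
arm.line_to(tcp(W(0,-.262-.149),.037,R),velocity=.06,ori=R.as_quat())
print(arm.read_ft_force(),arm.read_wrist_torque(),arm.read_time())
cv2.imwrite('pics/g2.png',cv2.resize(snapshot('top')[190:310,270:460],None,fx=4,fy=4,interpolation=cv2.INTER_CUBIC))
```

```text
[-0.808 -4.84   5.026] [-0.786  0.155  0.104] 4.9667
```

View pics/g2.png

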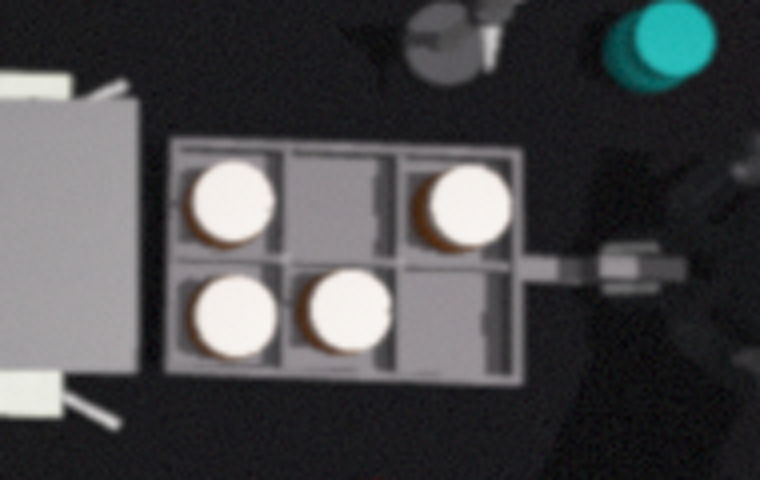

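The tray is straight, with corners at (169,136), (523,150), (523,384) and (165,375) in the crop, and the jars are upright. I'll measure its offset, then slide it in while monitoring force.

Run:
```python
from h import *
np.set_printoptions(precision=4,suppress=True)
tr=np.array([bp('top',f4(p,(270,190)),.032,1) for p in[(169,136),(523,150),(523,384),(165,375)]])
c=S(tr.mean(0));d=(tr[0]-tr[1])+(tr[3]-tr[2]);e=(tr[0]-tr[3])+(tr[1]-tr[2])
dy=np.arctan2(-d[0],d[1])-YAW;de=np.arctan2(e[1],e[0])-YAW
print(c,dy,de)
x0=-c[0] if abs(c[0])<.006 else 0; g=c[1]+.262   # correction
R=tool(YAW,np.radians(30))
for y in(-.2,-.14,-.09,-.05,-.036):
    arm.line_to(tcp(W(x0,y-g-.149),.037,R),velocity=.07 if y<-.04 else .04,ori=R.as_quat())
    f=arm.read_ft_force();print(y,f,Rz(YAW).T@f[:2],arm.read_time())
    if abs(f[1])>25: break
```

```text
[ 0.0006 -0.264 ] 0.0010197765281191526 -0.00039754091692508625
-0.2 [-0.3804 -6.0052  6.3443] [-0.0327 -6.0171] 6.0833
-0.14 [ 0.3878 -6.1022  7.0197] [ 0.7399 -6.0696] 7.0917
-0.09 [ 1.3571 -5.7929  6.5647] [ 1.6896 -5.7048] 7.9583
-0.05 [-0.3145 -3.4934  6.0854] [-0.1121 -3.5058] 8.6833
-0.036 [-0.5017 -6.7949  7.853 ] [-0.1081 -6.8126] 9.1833
```

Run:
```python
from h import *
np.set_printoptions(precision=4,suppress=True)
R=tool(YAW,np.radians(30));p0=arm.read_tool_pos()
u=np.r_[Rz(YAW)@[0,1],0]
for k in range(1,22):
    arm.line_to(p0+u*.001*k,velocity=.02)
    f=arm.read_ft_force();fy=(Rz(YAW).T@f[:2])[1]
    if fy<-18: break
print(k,f,fy,S((arm.read_tool_pos()+R.apply([0,0,.054]))[:2]),arm.read_time())
cv2.imwrite('pics/g3.png',cv2.resize(np.vstack([snapshot('top')[180:320,100:460],snapshot('side')[100:300,150:510]]),None,fx=1.7,fy=1.7))
```

```text
15 [ -4.384  -19.598   16.3974] -19.818633888309716 [ 0.0021 -0.1767] 12.95
```

View pics/g3.png

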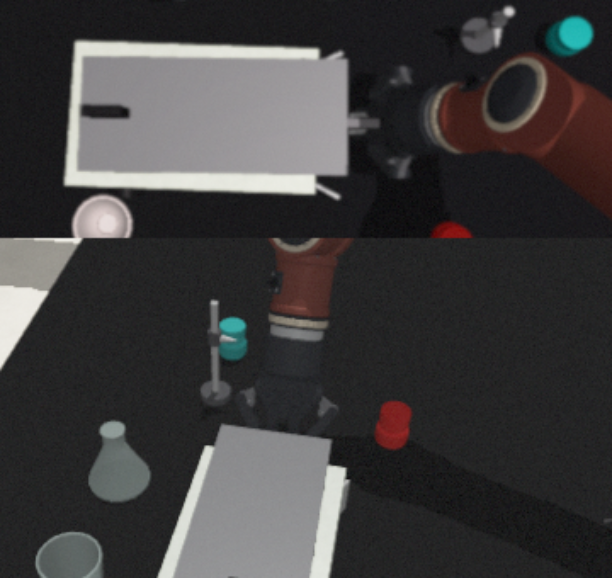

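The tray is against its stop (20 N at y ≈ -0.028), the plate hasn't moved, and the pointer is clear. Now I'll release, retreat along the tool axis, and grip the plate tab.

Run:
```python
from h import *
np.set_printoptions(precision=4,suppress=True)
R=tool(YAW,np.radians(30));p=arm.read_tool_pos()
arm.move_gripper(.45)
arm.line_to(p+R.apply([0,0,-.13]),velocity=.15)
pl=np.array([bp('top',f4(q,(130,190)),.106,1) for q in[(76,93),(699,98),(697,373),(62,362)]])
c=pl.mean(0);d=(pl[0]-pl[1])+(pl[3]-pl[2]);e=(pl[0]-pl[3])+(pl[1]-pl[2])
a=[np.arctan2(-d[0],d[1]),np.arctan2(e[1],e[0])];print('plate',S(c),a)
ya=(a[0]*2+a[1])/3
h=c+Rz(ya)@[0,.115]
R=tool(ya,0);q=R.as_quat()
print(h,arm.ik(tcp(h,.26,R),q))
arm.movep(tcp(h,.26,R),q)
im=snapshot('top');cv2.imwrite('pics/g4.png',np.hstack([cv2.resize(im[180:320,110:310],None,fx=2,fy=2),cv2.resize(snapshot('side')[200:340,200:400],None,fx=2,fy=2)]))
print(arm.read_time(),arm.read_ft_force())
```

```text
plate [ 0.0017 -0.0037] [np.float64(-0.03712899641845946), np.float64(-0.04001517146636772)]
[0.5195 0.2604] [-0.377   0.5028 -0.1964  1.6129  0.1095  1.0366 -0.6435]
15.95 [ 1.0615 -0.8308 -0.3149]
```

View pics/g4.png

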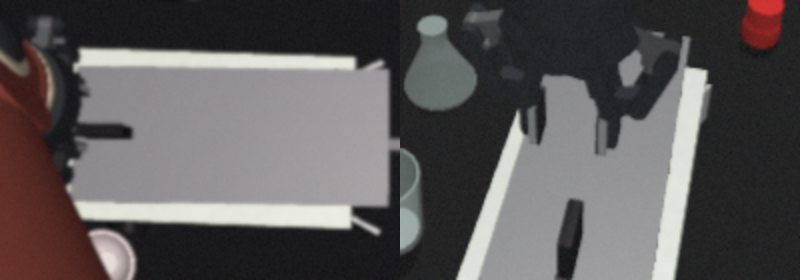

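The tab lies between the two fingers in the side view. Descend, grip, and slide most of the way.

Run:
```python
from h import *
np.set_printoptions(precision=4,suppress=True)
h=np.array([.5195,.2604]);R=tool(-.038,0)
arm.line_to(tcp(h,.1325,R),velocity=.1)
print(arm.read_ft_force())
arm.move_gripper(0.,90)
print(arm.read_opening(),arm.read_finger_force(),arm.read_ft_force(),arm.read_time())
R=tool(YAW,0);z=.132
for yc in(-.03,-.08,-.12,-.150):
    arm.line_to(tcp(W(0,yc+.115),z,R),velocity=.05,ori=R.as_quat())
    print(yc,arm.read_ft_force(),arm.read_wrist_torque(),arm.read_time())
cv2.imwrite('pics/g5.png',cv2.resize(snapshot('top')[185:315,250:440],None,fx=4,fy=4,interpolation=cv2.INTER_CUBIC))
```

```text
[-0.4519  0.1392 -0.1066]
0.12990795824925908 88.13966274261475 [-0.0439 -0.6316  3.2988] 17.725
-0.03 [-0.0853  3.1777  6.3068] [0.4557 0.1546 0.0347] 18.4
-0.08 [0.2993 4.3985 5.5119] [ 0.6831  0.1144 -0.1012] 19.55
-0.12 [0.2945 4.9394 6.2522] [ 0.5837  0.218  -0.1196] 20.5
-0.15 [-0.1769  4.66    6.7949] [ 0.7778  0.1981 -0.1716] 21.25
```

View pics/g5.png

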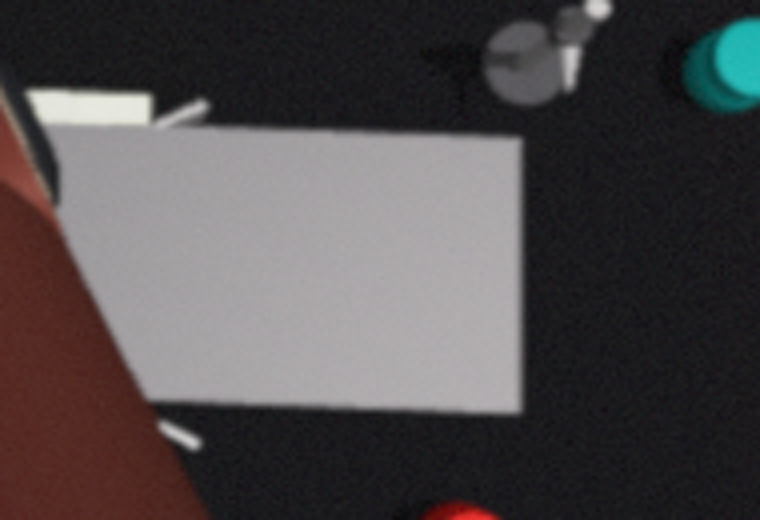

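The plate's outer end is at col 522 (corners (522,137) and (522,413)). The pointer tip is at (570,91).

Run:
```python
from h import *
np.set_printoptions(precision=4,suppress=True)
b=lambda p,z:S(bp('top',f4(p,(250,185)),z,1))
e=[b((522,137),.106),b((522,413),.106)];t=b((569.5,91),.104);ft=b((525,63),.004)
print(e,t,ft)
ey=(e[0][1]+e[1][1])/2; ty=(t[1]*2+ft[1])/3; dy=ty-ey; print(ey,ty,dy)
assert .03>-dy>.005
R=tool(YAW,0)
arm.line_to(tcp(W(0,-.150+.115+dy),.132,R),velocity=.04,ori=R.as_quat());arm.pause(.5)
print(arm.read_ft_force(),arm.read_wrist_torque(),arm.read_time(),S(arm.read_tool_pos()[:2]))
a=cv2.resize(snapshot('top')[185:315,300:440],None,fx=3.2,fy=3.2,interpolation=cv2.INTER_CUBIC)
s=cv2.resize(snapshot('side')[120:250,200:315],None,fx=3.2,fy=3.2,interpolation=cv2.INTER_CUBIC)
cv2.imwrite('pics/g6.png',np.hstack([a,s[:a.shape[0]]]));print(a.shape)
```

```text
[array([ 0.0657, -0.2976]), array([-0.0649, -0.2977])] [ 0.0891 -0.3209] [ 0.1202 -0.3213]
-0.29768110368541983 -0.3210083414104337 -0.023327237725013883
[1.0264 6.3059 7.345 ] [ 1.1154  0.1968 -0.1504] 22.5333 [ 0.0009 -0.0554]
(416, 448, 3)
```

View pics/g6.png

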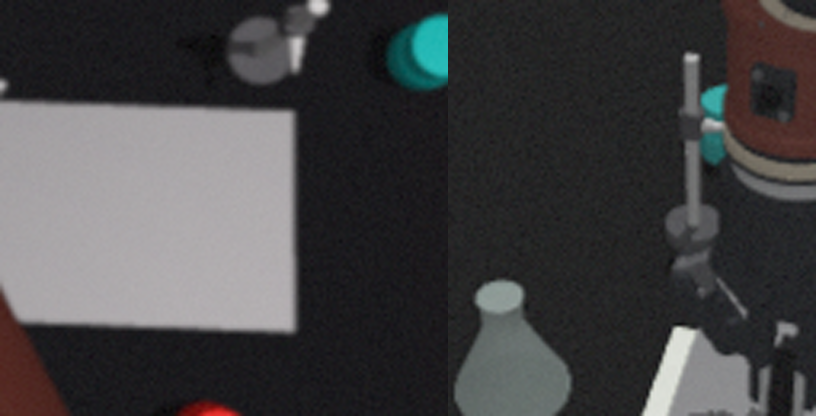

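The plate end (corners (294,111) and (296,331)) is almost level with the tip at (296,72), with no contact. I'll measure the residual.

Run:
```python
from h import *
b=lambda p,z:S(bp('top',(np.array(p)+.5)/3.2-.5+[300,185],z,1))
ey=(b((294.5,111),.106)+b((296.5,331),.106))/2;t=b((296,72),.104)
print(ey,t,ey-t,S(arm.read_tool_pos()[:2]),arm.read_tool_pos()[2],arm.read_finger_force(),np.abs(arm.read_dq()).max())
```

```text
[ 0.00049677 -0.32011618] [ 0.08954698 -0.32117336] [-0.0890502   0.00105718] [ 0.00088937 -0.05531645] 0.1873854261864971 88.86371970176697 0.003232544224161294
```

Run:
```python
from h import *
print(ticket.finish_job())
```

```text
the job is handed in; nothing more can be done
None
```

The job is handed in: I slid the tray in until it pressed against the stop with about 20 N, and the plate's outer end measured about 1 mm from the pointer tip along the stand's y, held still by its handle; the tray and jars were hidden under the plate after that, so I did not re-check them, and no verdict came back.

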